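# Walk the sliding cover of a gauge case home and bolt it

## Robot

A 7-joint arm with a two-finger parallel gripper is mounted at the origin on the work surface. World frame = base frame: x ahead of the robot, y to its left, z up, the work surface at z = 0. Lengths are in mm, angles in rad, forces in N, time in s.
With the tool pointing down it reaches from about 425 to 875 mm from the base axis. Payload 8.4 kg.
Tool frame: the origin (TCP) lies where the fingers leave the gripper's body, on its centre line; the fingertips stand 70 mm ahead of it and the grasp point (between the pads) lies 51 mm ahead of it; z points along the fingers, y is the line along which they close (so a half turn about z gives the same grasp; the last joint's range is limited). The gripper opens to 87 mm and grips with 3 to 60 N. Pads are 19 mm wide; open, the fingers measure 117 mm over their backs; the gripper's body (75 mm by 190 mm) begins 51 mm behind the grasp point.
Start: joints at [1.092, 0.333, 0.04, 1.465, -0.013, 1.343, -0.059], TCP at [240.954, -603.662, 292.246] pointing down, gripper open.
Joint ranges: [-2.58, 2.58], [-0.38, 2.09], [-1.3, 1.39], [0.25, 2.4], [-1.5, 4.64], [0.08, 2.09], [-2.65, 2.65]. Speed limits (rad/s): [2.22, 2.22, 2.79, 2.79, 3.14, 3.14, 3.14].

## Interface

Orientations are given as a 3x3 rotation matrix whose columns are the frame's x, y, z axes.
In Python, from station import robot, hand, inverse_kinematics, status, snapshot, get_calibration, close_job gives the robot as it stands. Calls block until the motion is done:
- robot.reach(position, orientation): joint-space move of the TCP to a pose.
- robot.servo_line(position, rotation=None, vel=150, f_stop=None): straight line of the TCP; rotation=None keeps the orientation; vel is the mean speed in mm/s. With f_stop (N) it stops when the force on the tool has changed by that much, and returns True; else False.
- robot.movej(angles): joint-space move.
- hand.gripper_to(opening, grasp_force=None): opening from 0.0 (shut) to 1.0 (fully open); grasp_force is the grip in N (None keeps the last); returns when the fingers have stopped.
- robot.sleep(seconds).
- inverse_kinematics(position, orientation): joint angles nearest the present ones, or None.
- status.get_obs(): the state.
- snapshot(name): name is "scene" or "top"; returns the picture (480x640x3 uint8, red, green, blue); there is no depth.
- get_calibration(name): a dict with "vertical_fov" (degrees; the focal length in pixels is half the picture's height over the tangent of half this angle, whatever the lens; pixels are square), "cx", "cy" (the principal point, pixels), "dist_coeffs" ([k1, k2, p1, p2, k3] as OpenCV has them; the pictures are not rectified), "rvec" (rotation vector, rad) and "tvec" (3), from world to camera coordinates, as OpenCV has them. Camera axes: x right, y down, z forward; pixel columns grow to the right and rows downward; lengths in mm; the calibration is good to about 2 mm. A picture is of the moment at which its call begins. get_calibration takes no time and is no camera call.
A pose or a line that the arm cannot do raises robot.PlanningError and nothing moves.
- close_job(): hands the job in; it is judged then, once.
The state is a dict: "time_s": time; "joint_positions": joint angles; "qd": joint speeds; "joint_torque": joint torques, N m; "tool_pos": TCP position; "ee_rot": TCP orientation; "ft_force": force on the tool from outside, world axes, zero at the start; "wrist_torque": the same for the moment, N m; "finger_gap": opening from 0.0 (shut) to 1.0 (fully open); "grip_force": force on a finger pad.
Only numpy, scipy, OpenCV 4.12 (cv2) and the standard library are available. Lean on these libraries where they do the work, as an engineer would, in place of code of your own. Each camera call takes 0.05 s, during which the arm holds its last target. There are 200 camera calls.

## Task

Close the gauge case on the bench: work its stiff sliding cover away from you by pushing gently on its two upright posts in turn, a little at each end, since it racks and jams if one end gets ahead. When it has come square against its adjustable stop bar, which you will have to feel for, press it home for a moment (about 10 N, and never more than 18 N on the cover), then push the bolt fully in behind the left post so that the cover stays shut. Do not force a jammed cover, and do not disturb the other tools.

Things in the scene. Friction and masses are not known exactly. Their poses are not given: they have to be found in the camera images.
- case: Low grey steel gauge case, fixed. Origin on the bench; it spans x -225..+100, y -165..+165 mm, 61 mm high, plus a bolt bracket at left (+y) to y = 262 mm. +x is the way the cover closes (away from the robot), z up. The cover runs in side channels under lips (inner edges y = +-140, top z = 61 mm); a fixed roof (top z = 59) covers x -225..-110.
- cover: Aluminium sliding cover, 195 (x) x 300 (y) x 8 mm, about 0.5 kg. Origin: underside, midway between the posts, 70 mm behind the leading edge, 45 mm above the bench. Starts 52 to 95 mm short of home (home: origin x = 2 to 10 mm in the case frame, by the stop). It skews up to 0.075 rad freely, then jams if pushed on at the same post; 6 to 14 N at the other frees it. Free, it slides at 2 to 6 N.
- post_left (a point): Upright round steel post, polished and slippery, on the cover's left end, 16 mm diameter, from 53 to 89 mm above the bench, standing at x = 0, y = +120 mm of the cover; this point is on its axis, 75 mm above the bench. At home it is at x = 2 to 10 mm in the case frame.
- post_right (a point): The same post on the right end, at x = 0, y = -120 mm of the cover; home is x = 2 to 10 mm in the case frame, equal to the left one. The posts are pushed from the robot's side, towards the case's +x.
- stop: Stop bar on the far wall, 220 mm wide (y), 18 mm high; origin at the bottom middle of its fixed dark part, at x = 92, y = 0 in the case frame. Towards the robot it carries a rigid steel face, 200 mm wide, set out on two screws: 12 to 20 mm before the origin (case x = 80 to 72 mm); the setting differs each time and is not measured. The cover's leading edge meets it.
- bolt (a joint): Slide of the bolt on the case's left side, m: 0 drawn back, 0.045 fully in (rigid limit), moving to the case's -y at about 3 N; stays where left; starts 0 to 0.006. Its steel tongue (12 mm wide, 64 to 74 mm above the bench, centred at case x = -14.5, tip at y = 157 mm minus the joint value) goes in behind the left post, on the robot's side, with 2.5 to 10.5 mm to spare when home.
- bolt_knob (a point): Round upright knob of the bolt, 16 mm diameter, 74 to 106 mm above the bench; this point is on its axis, 89 mm above the bench, at x = -14.5, y = 225 mm minus the joint value in the case frame. It is pushed from outside (+y side) towards the case's middle.
- dial_stand: Bystander: dial indicator on a stand, base 60 x 50 mm, 200 mm high. Leave alone.
- pin_box: Bystander: open wooden box, 100 x 140 x 50 mm, with steel pins up to 96 mm high. Leave alone.
- caliper_case: Bystander: flat black instrument case, 90 x 230 x 28 mm. Leave alone.
- v_block: Bystander: dark steel V-block, 60 x 80 x 55 mm. Leave alone.

How it is judged:
By the outcome, as a careful person would: the job done as asked, in the order asked, and still so for the second after the job is handed in, with the robot touching nothing.
It also fails if it takes over 70 s, if anything falls off the work surface, if the arm or the gripper's body presses on something with over 40 N, if the wrist force passes 120 N, or if a joint passes its speed limit or range.

## Working session

There is one attempt and no reset: what is moved stays moved. The work goes in short steps, each a Python script; the robot and the scene stay as the last script left them, time stands still between calls to the robot, and variables do not carry over. Pictures are saved under pics/ and viewed, at most 10 in all, crops included, and the job is handed in when it is done.

```bash
mkdir -p pics; ls; python3 - <<'E'
from station import *
import cv2
for n in("scene","top"):
    im=snapshot(n); cv2.imwrite(f"pics/{n}0.png",im[:,:,::-1]); print(get_calibration(n))
o=status.get_obs(); print(o)
E
```

```text
pics
{'vertical_fov': 46.748515252561475, 'cx': 325.461484351324, 'cy': 243.64306553090015, 'dist_coeffs': array([-0.00904848,  0.        ,  0.        ,  0.        ,  0.        ]), 'rvec': array([ 2.01928648,  0.91615996, -0.49887752]), 'tvec': array([-399.60274944, -172.88387053, 1649.36013228])}
{'vertical_fov': 46.95053624763068, 'cx': 318.6263780980002, 'cy': 234.6973145197647, 'dist_coeffs': array([0.04621839, 0.        , 0.        , 0.        , 0.        ]), 'rvec': array([ 2.10570127, -2.12516051,  0.18188254]), 'tvec': array([  17.35094088,  588.55794266, 1298.11556129])}
{'time_s': 0.1, 'joint_positions': array([ 1.09178901,  0.33384191,  0.03991161,  1.4661423 , -0.0133975 ,
        1.34326242, -0.05848625]), 'qd': array([-0.00194754, -0.00228424, -0.00071646, -0.00108255, -0.00156152,
        0.00013768, -0.00243993]), 'joint_torque': array([ 5.97633538e-03, -6.57815552e+01,  1.34163927e+00, -4.04705429e+01,
       -5.94241521e-02,  4.10105533e-02,  6.92638395e-06]), 'tool_pos': array([ 240.83465897, -603.41968692,  291.46742033]), 'ee_rot': array([[ 9.28749756e-01,  3.70706777e-01, -6.13234182e-04],
       [ 3.70707269e-01, -9.28748928e-01,  1.24491197e-03],
       [-1.08043283e-04, -1.38354206e-03, -9.99999037e-01]]), 'ft_force': array([ 0.58633292,  0.1404866 , -0.32860397]), 'wrist_torque': array([-0.00897459, -0.02868984,  0.01725645]), 'grip_force': 0.0, 'finger_gap': 1.0010238151160844}
```

View pics/top0.png

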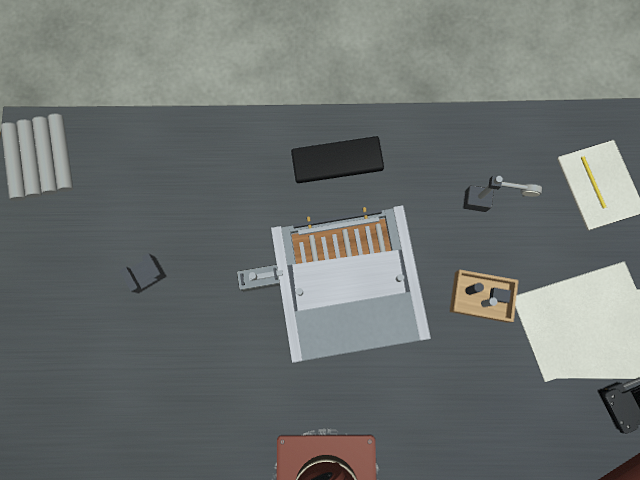

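View pics/scene0.png

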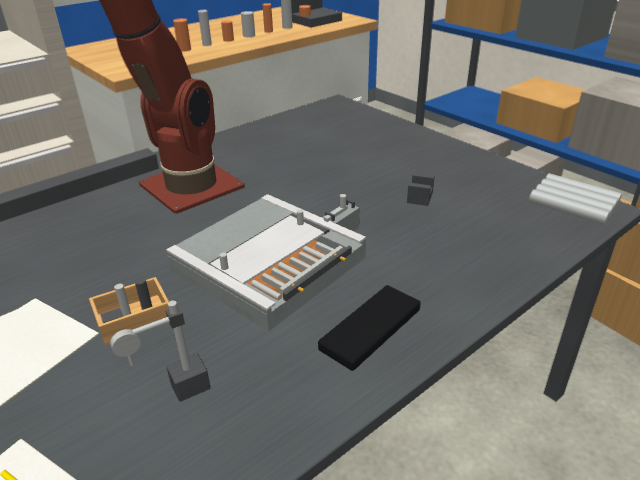

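The top view shows the case near (350,285), posts near (299,291) and (399,279), and the knob near (252,275). The bystanders are clear of the case. I'll zoom both views to get exact pixels.

```bash
python3 - <<'E'
import cv2
a=cv2.imread("pics/top0.png")[195:370,230:440]; cv2.imwrite("pics/topz.png",cv2.resize(a,None,fx=3.4,fy=3.4,interpolation=cv2.INTER_CUBIC))
a=cv2.imread("pics/scene0.png")[180:330,160:375]; cv2.imwrite("pics/scz.png",cv2.resize(a,None,fx=3.6,fy=3.6,interpolation=cv2.INTER_CUBIC))
E
```

```text
(no output)
```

View pics/topz.png

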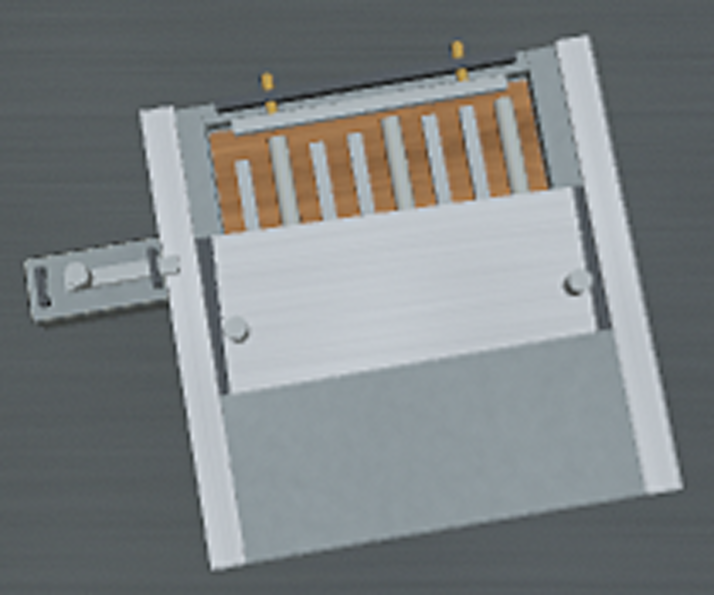

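View pics/scz.png

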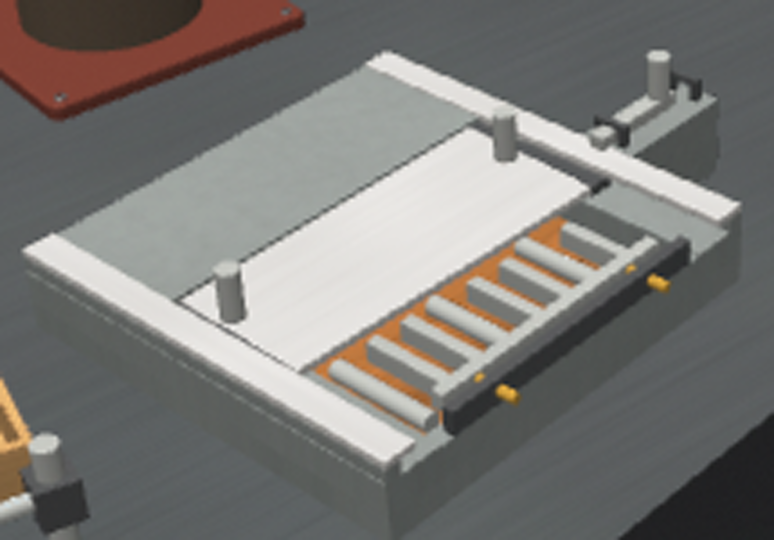

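The zooms show these pixels:
- **Top zoom:** lip corners (212,570), (683,489), (590,36) and (141,109); post tops (237,329) and (575,283); knob top (76,273).
- **Scene zoom:** post tops (504,114) and (229,268); knob top (658,57).

Next I'll fit the case pose from both views.

```bash
cat >h.py <<'E'
import numpy as np, cv2
from station import *
def cam(n):
    c=get_calibration(n); f=240/np.tan(np.radians(c["vertical_fov"])/2)
    return c,np.array([[f,0,c["cx"]],[0,f,c["cy"]],[0,0,1]])
def proj(n,P):
    c,K=cam(n); return cv2.projectPoints(np.float64(P),c["rvec"],c["tvec"],K,c["dist_coeffs"])[0][:,0]
def unproj(n,px,z):
    c,K=cam(n); u=cv2.undistortPoints(np.float64(px)[:,None],K,c["dist_coeffs"])[:,0]
    R=cv2.Rodrigues(c["rvec"])[0]; C=-R.T@c["tvec"]; d=np.c_[u,np.ones(len(u))]@R
    return C+d*((z-C[2])/d[:,2])[:,None]
E
python3 - <<'E'
from h import *
from scipy.optimize import least_squares
T=lambda p:np.array(p)/3.4+[230,195]-.35
S=lambda p:np.array(p)/3.6+[160,180]-.36
cor=np.array([[-225,165,61],[-225,-165,61],[100,-165,61],[100,165,61]])
tp=T([[212,570],[683,489],[590,36],[141,109]]); sp=S([[385,52],[25,247],[392,470],[740,205]])
def W(p,q):
    c,s=np.cos(p[2]),np.sin(p[2]); q=np.asarray(q,float); return np.c_[p[0]+c*q[:,0]-s*q[:,1],p[1]+s*q[:,0]+c*q[:,1],q[:,2]]
def inv(p,w):
    d=w[:,:2]-p[:2]; c,s=np.cos(p[2]),np.sin(p[2]); return d@np.array([[c,-s],[s,c]])
for use in("both","top","scene"):
    def r(p):
        a=(proj("top",W(p,cor))-tp).ravel(); b=(proj("scene",W(p,cor))-sp).ravel()
        return {"both":np.r_[a,b],"top":a,"scene":b}[use]
    f=least_squares(r,[500,0,-.1]); p=f.x; print(use,p.round(3),f.fun.round(1))
    if use=="both":P0=p
P=np.append(P0,0);np.save("case.npy",P0)
for n,po,kn in(("top",T([[237,329],[575,283]]),T([[76,273]])),("scene",S([[504,114],[229,268]]),S([[658,57]]))):
    w=unproj(n,po,89);k=unproj(n,kn,106); print(n,w.round(1),inv(P0,w).round(1),inv(P0,k).round(1))
E
```

```text
both [ 5.35008e+02 -4.85190e+01  1.64000e-01] [-0.6 -0.4 -0.1 -1.  -0.5 -0.6 -1.   0.8  0.7 -0.  -1.2  1.5 -2.1 -1.1
  0.7 -0. ]
top [ 5.34375e+02 -5.01990e+01  1.58000e-01] [-0.4 -0.4  0.2 -0.2  0.4 -0.  -0.2  0.7]
scene [ 5.35324e+02 -4.68990e+01  1.70000e-01] [ 0.6 -0.1 -0.7  1.8 -0.7 -1.3  1.1 -0.5]
top [[ 447.6   57.6   89. ]
 [ 477.2 -175.7   89. ]] [[ -69.   118.9]
 [ -77.7 -116.1]] [[-13.8 220.6]]
scene [[ 450.    58.3   89. ]
 [ 478.9 -176.7   89. ]] [[ -66.4  119.2]
 [ -76.2 -117.3]] [[-14.9 221.1]]
```

The two views agree: the skew is about -0.037 rad, with the left end 9 mm ahead. I'll check reach at the closest poses before moving.

```bash
cat >>h.py <<'E'
X,Y,A=535,-48.8,.163
c_,s_=np.cos(A),np.sin(A)
R=np.array([[c_,s_,0],[s_,-c_,0],[0,0,-1.]])
def w(x,y,z): return [X+c_*x-s_*y,Y+s_*x+c_*y,z]
def here():
    t=status.get_obs()["tool_pos"]; d=t[:2]-[X,Y]; return np.array([c_*d[0]+s_*d[1],-s_*d[0]+c_*d[1],t[2]])
def force():
    f=status.get_obs()["ft_force"]; return np.array([c_*f[0]+s_*f[1],-s_*f[0]+c_*f[1],f[2]])
def tm(): return status.get_obs()["time_s"]
E
python3 - <<'E'
from h import *
for x,y,z in[(-105,120,136),(-100,120,136),(-95,120,136),(-90,120,136),(-115,-120,136),(-105,-120,136),(-8,-120,136),(-8,120,136),(-14.5,255,152),(-14.5,190,152)]:
    q=inverse_kinematics(w(x,y,z),R); print(x,y,np.hypot(*w(x,y,z)[:2]).round(),None if q is None else np.round(q,2))
E
```

```text
-105 120 415.0 [ 0.53  0.06 -0.76  2.15  0.05  0.95 -1.67]
-100 120 420.0 [ 0.52  0.07 -0.76  2.14  0.06  0.95 -1.68]
-95 120 425.0 [ 0.52  0.08 -0.76  2.13  0.07  0.95 -1.69]
-90 120 430.0 [ 0.51  0.1  -0.76  2.12  0.08  0.95 -1.7 ]
-115 -120 479.0 [ 0.58  0.15 -0.3   2.04  0.05  0.96 -1.15]
-105 -120 487.0 [ 0.57  0.17 -0.3   2.02  0.06  0.96 -1.16]
-8 -120 572.0 [ 0.48  0.33 -0.31  1.82  0.12  1.01 -1.28]
-8 120 512.0 [ 0.42  0.28 -0.72  1.94  0.22  1.   -1.81]
-14.5 255 520.0 [ 0.33  0.33 -0.93  1.91  0.3   1.05 -2.13]
-14.5 190 508.0 [ 0.41  0.28 -0.86  1.93  0.24  1.04 -1.97]
```

```bash
cat >>h.py <<'E'
Z=136
def feel(x,fs=1.5,v=25,y=None):
    h=here(); r=robot.servo_line(w(x,h[1] if y is None else y,Z),vel=v,f_stop=fs); return r,here().round(1),force().round(1),round(tm(),1)
E
python3 - <<'E'
from h import *
hand.gripper_to(0.0,20)
robot.reach(w(-110,-119,190),R); robot.servo_line(w(-110,-119,Z),vel=150)
print(here(),force(),tm())
print("feel",feel(-75)); 
print("push",feel(-68,fs=9,v=20))
robot.sleep(.2);print(here(),force())
E
```

```text
[-109.98160185 -119.41702061  136.27688173] [ 0.30211939  0.49444664 -0.223023  ] 3.875
feel (True, array([ -93. , -119. ,  135.6]), array([0.5, 0.4, 0.1]), 4.7)
push (False, array([ -68.1, -119. ,  136. ]), array([-2.9, -2.1,  0.3]), 6.1)
[ -68.06081078 -119.01500134  136.02003659] [-2.73896276 -1.9293141   0.35988877]
```

```bash
python3 - <<'E'
from h import *
robot.servo_line(w(-100,-112,Z),vel=120); robot.servo_line(w(-102,119,Z),vel=220)
print(force(),tm())
print("feel",feel(-70,v=20)); x=here()[0]
print("push",feel(min(x+22,-55),fs=9,v=20))
im=snapshot("top");cv2.imwrite("pics/t1.png",im[:,:,::-1])
a=im[195:370,230:440,::-1]; cv2.imwrite("pics/t1z.png",cv2.resize(a,None,fx=3.4,fy=3.4,interpolation=cv2.INTER_CUBIC))
E
```

```text
[-0.26144269 -1.51618805  0.086908  ] 7.925
feel (True, array([-81.9, 118.6, 135.6]), array([ 0.1, -0.6,  0.4]), 8.9)
push (False, array([-59.9, 118.6, 136. ]), array([-1.3,  1.2, -0.6]), 10.2)
```

View pics/t1z.png

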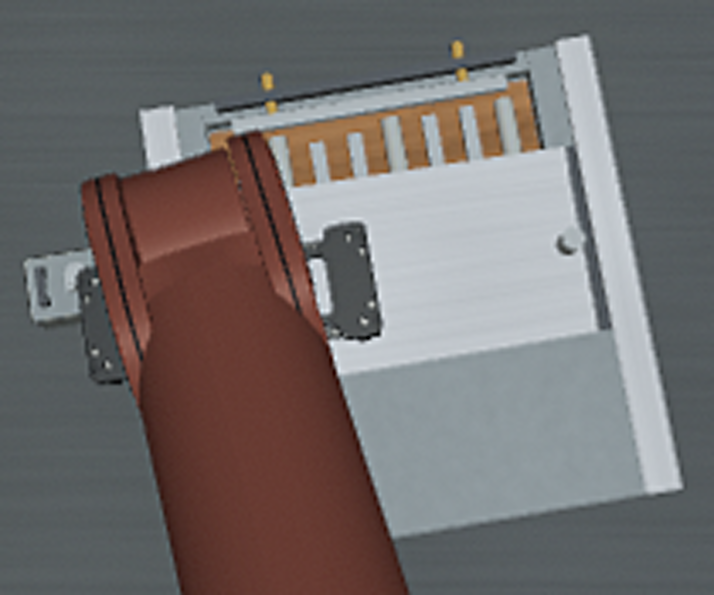

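The right post is now at (568,240) in the zoom, so it moved about 27 mm, and the cover is nearly square. I'll keep alternating ends.

```bash
cat >>h.py <<'E'
def go(y,xr):  # back off, cross over behind the posts
    robot.servo_line(w(here()[0]-8,here()[1],Z),vel=100); robot.servo_line(w(xr,y,Z),vel=220); robot.sleep(.1)
def push(y,xr,xt,fs=9):
    go(y,xr); a=feel(xt,v=25); 
    print("feel",a)
    if a[1][0]<xt-1: print("push",feel(xt,fs=fs,v=20))
E
python3 - <<'E'
from h import *
push(-117,-74,-47); push(119,-67,-34); push(-117,-54,-24)
E
```

```text
feel (True, array([ -65. , -116.3,  135.6]), array([ 0.2,  0.9, -0.8]), 12.4)
push (False, array([ -47. , -116.3,  136.1]), array([-1.3, -0.7, -0. ]), 13.5)
feel (True, array([-56.6, 118.6, 135.6]), array([-0.4,  0.1, -0.7]), 15.7)
push (False, array([-34.1, 118.8, 136. ]), array([-1.7,  2.2, -0.1]), 17.0)
feel (True, array([ -42.8, -116.3,  135.5]), array([0.4, 0.3, 0.1]), 19.2)
push (False, array([ -24. , -116.2,  136. ]), array([-1.6,  0. , -0.9]), 20.3)
```

```bash
python3 - <<'E'
from h import *
push(119,-42,-19,8)
go(-116.5,-32); print(feel(-5,fs=8,v=12)); 
E
```

```text
feel (True, array([-30.6, 118.4, 135.6]), array([ 0.8, -0.7, -0.2]), 22.4)
push (False, array([-18.8, 118.4, 136.1]), array([-0.9,  0.4,  0.6]), 23.2)
(True, array([ -16.9, -115.8,  135.2]), array([-0.1,  0.8,  1.1]), 26.1)
```

```bash
python3 - <<'E'
from h import *
go(118.5,-27); print(feel(-5,fs=8,v=12)); robot.sleep(.1); print(here(),force())
go(-116.5,-25); print(feel(-5,fs=8,v=12)); robot.sleep(.1); print(here(),force(),tm())
E
```

```text
(True, array([-15.4, 118. , 135.2]), array([ 0.2,  0.8, -0. ]), 28.8)
[-15.45652377 118.02198861 135.06817354] [-0.04338563 -0.18704581  0.45734538]
(True, array([ -16.8, -115.9,  135.2]), array([ 0.2, -0.3,  0.3]), 31.4)
[ -16.81505447 -115.79519084  135.06170322] [-0.44206153 -0.01116824  0.63632584] 31.4583
```

```bash
cat >>h.py <<'E'
def press(y,x0,goal=9.5,hold=.5,n=30,d=.3):
    f0=force()[0]; x=x0; L=[]
    for i in range(n):
        robot.servo_line(w(x,y,Z),vel=10); robot.sleep(.08); f=force()[0]-f0; L.append((round(here()[0],1),round(f,1)))
        if -f>=goal: break
        x+=d*(.5 if -f>6 else 1)
    g=[]
    for i in range(5): robot.sleep(hold/5); g.append(round(force()[0]-f0,1))
    print(L,g,round(tm(),1)); return x
E
python3 - <<'E'
from h import *
robot.servo_line(w(-19,-116,Z),vel=60);robot.sleep(.1)
press(-116,-17.5,n=14)
E
```

```text
[(np.float64(-17.5), np.float64(-0.7)), (np.float64(-17.2), np.float64(-0.4)), (np.float64(-16.9), np.float64(-0.5)), (np.float64(-16.7), np.float64(-1.9)), (np.float64(-16.5), np.float64(-2.4)), (np.float64(-16.4), np.float64(-4.6)), (np.float64(-16.3), np.float64(-5.9)), (np.float64(-16.2), np.float64(-6.3)), (np.float64(-16.2), np.float64(-7.2)), (np.float64(-16.2), np.float64(-8.7)), (np.float64(-16.2), np.float64(-8.6)), (np.float64(-16.1), np.float64(-8.5)), (np.float64(-16.0), np.float64(-10.0))] [np.float64(-9.4), np.float64(-9.9), np.float64(-10.5), np.float64(-9.1), np.float64(-9.8)] 36.7
```

```bash
python3 - <<'E'
from h import *
go(118.5,-22); press(118.5,-16.2,n=14,d=.4)
go(-116.5,-22); press(-116.5,-16.8,n=12,d=.4)
E
```

```text
[(np.float64(-16.3), np.float64(0.6)), (np.float64(-15.8), np.float64(0.1)), (np.float64(-15.4), np.float64(0.6)), (np.float64(-15.0), np.float64(0.3)), (np.float64(-14.9), np.float64(-1.9)), (np.float64(-14.7), np.float64(-5.4)), (np.float64(-14.6), np.float64(-5.6)), (np.float64(-14.5), np.float64(-7.1)), (np.float64(-14.4), np.float64(-7.4)), (np.float64(-14.4), np.float64(-8.1)), (np.float64(-14.4), np.float64(-10.1))] [np.float64(-9.7), np.float64(-9.6), np.float64(-9.5), np.float64(-9.6), np.float64(-8.7)] 42.9
[(np.float64(-16.8), np.float64(-0.9)), (np.float64(-16.6), np.float64(-4.0)), (np.float64(-16.4), np.float64(-5.2)), (np.float64(-16.2), np.float64(-5.9)), (np.float64(-16.1), np.float64(-8.3)), (np.float64(-16.1), np.float64(-7.3)), (np.float64(-16.0), np.float64(-8.8)), (np.float64(-16.0), np.float64(-9.5)), (np.float64(-15.9), np.float64(-10.2))] [np.float64(-10.1), np.float64(-9.4), np.float64(-10.1), np.float64(-9.7), np.float64(-10.2)] 48.4
```

The cover is home and square, with both ends holding about 10 N against the stop. Next is the bolt.

```bash
python3 - <<'E'
from h import *
robot.servo_line(w(-26,-116,Z),vel=100)
robot.servo_line(w(-26,-100,190),vel=220)
robot.reach(w(-14.5,262,190),R); robot.servo_line(w(-14.5,262,156),vel=150); robot.sleep(.1)
print(here(),force(),tm())
a=robot.servo_line(w(-14.5,225,156),vel=30,f_stop=1.8); print(a,here(),tm())
a=robot.servo_line(w(-14.5,190,156),vel=25,f_stop=9); print(a,here(),force(),tm())
im=snapshot("scene")
a=im[180:330,160:375,::-1]; cv2.imwrite("pics/s2z.png",cv2.resize(a,None,fx=3.6,fy=3.6,interpolation=cv2.INTER_CUBIC))
E
```

```text
[-13.94097626 261.80798778 156.8062979 ] [0.19974203 0.73249775 0.41695746] 50.9
True [-14.65764922 236.19367095 155.70603129] 51.7333
True [-14.86456676 197.30045429 155.63927348] [-0.37076849  2.46612771  1.55388979] 53.1667
```

View pics/s2z.png

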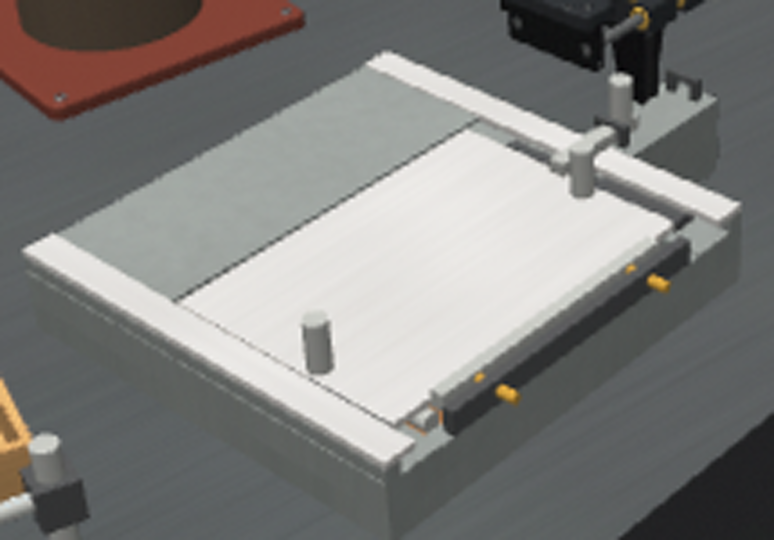

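The scene shows the cover square against the stop face, and the tongue in behind the left post (582,170) with the knob at (621,80). I'll press the bolt again to confirm it's at its rigid limit, then retract and check the knob's position.

```bash
python3 - <<'E'
from h import *
robot.servo_line(w(-14.5,203,156),vel=60); robot.sleep(.1)
a=robot.servo_line(w(-14.5,190,156),vel=12,f_stop=12); print(a,here(),force(),tm())
robot.servo_line(w(-14.5,225,156),vel=120); robot.servo_line(w(-14.5,262,230),vel=200)
print(tm(),force())
im=snapshot("top"); s=snapshot("scene")
a=np.hstack([cv2.resize(im[195:370,230:440,::-1],(400,333),interpolation=cv2.INTER_CUBIC),cv2.resize(s[180:330,255:375,::-1],(266,333),interpolation=cv2.INTER_CUBIC)])
cv2.imwrite("pics/f.png",a)
k=unproj("scene",np.array([[621,80]])/3.6+[160,180]-.36,106)[0]; d=k[:2]-[X,Y]; print("knob",c_*d[0]+s_*d[1],-s_*d[0]+c_*d[1])
E
```

```text
True [-14.70695375 197.06339175 155.9050625 ] [0.45987152 2.75813772 0.79717826] 54.2917
55.2417 [-0.16707745 -0.07895067 -0.21704358]
knob -14.996875837867975 181.2300692523902
```

View pics/f.png

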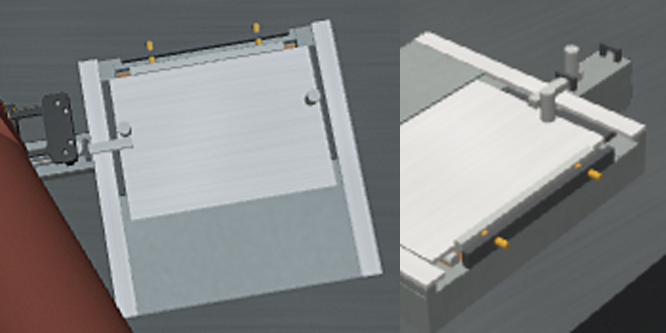

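The cover is square at the stop and the tongue lies behind the left post at about (125,143). The rigid limit repeated at the same place, and the knob measures y = 181 mm against an expected 180. I'm handing in.

```bash
python3 -c "
from station import *
print(close_job())"
```

```text
the job is handed in; nothing more can be done
None
```

I closed the cover square against its stop, pressed each end home at about 10 N, pushed the bolt fully in behind the left post, and handed the job in at about 55 s with the arm clear; the verdict has not been reported to me.

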